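Unscrew the blue cap of a clamped sample jar and lay it in the steel tray

ROBOT

A 6-joint arm with a two-finger parallel gripper is mounted at the origin on a cart in front of the work surface, level with it; the furniture and walls round the work are solid. World frame = base frame: x ahead of the robot, y to its left, z up, the work surface at z = 0. Lengths are in m, angles in rad, forces in N, time in s.
With the tool pointing down it reaches from about 0.375 to 0.9 m from the base axis. Payload 3.1 kg.
Tool frame: the origin (TCP) lies between the finger pads; the fingertips stand 17 mm ahead of it and the grasp point (between the pads) lies 2 mm behind it; z points along the fingers, y is the line along which they close (so a half turn about z gives the same grasp; the last joint's range is limited). The gripper opens to 85 mm and grips with 20 to 120 N. Pads are 22 mm wide; open, the fingers measure 114 mm over their backs; the gripper's body (76 mm by 85 mm) begins 54 mm behind the grasp point. The pads swing forward as they close: fully open they stand 13 mm farther back than shut.
Start: joints at [0.929, 0.527, 1.433, -0, 1.181, -0.178], TCP at [0.279, 0.559, 0.248] pointing down, gripper open.
Joint ranges: [-3.08, 3.08], [-0.75, 2.2], [0.22, 2.44], [-1.43, 4.57], [0, 2.65], [-2.85, 2.85]. Speed limits (rad/s): [2.79, 2.79, 3.14, 3.14, 3.14, 3.14].

INTERFACE

Orientations are given as a unit quaternion [x, y, z, w].
In Python, from station import sense, vision, order gives the robot as it stands.
- The arm moves only by the shell command python3 -m crank 'ROWS' [OPENING] [FORCE]. ROWS is JSON, a list of rows, each an object with "dp": the shift along the world's x, y, z in units of 30 mm (1.0 is 30 mm), a list of three; "angular": the turn, a rotation vector about the world's x, y, z in degrees, a list of three. In form: [{"dp": [dx, dy, dz], "angular": [ax, ay, az]}, ...]. A call has 1 to 20 rows; each row shifts and turns the commanded pose from where the row before left it; what a row does not reach is not made up. A row lasts 1/10 s, in which the tool goes at most 50 mm and 8.59 degrees, less where a joint would pass 70% of its speed; a pose out of reach is approached as far as the arm can. A call is refused whole if a number of a shift passes 1 or a number of a turn 8.59, either way. A call with a gripper value outside its range is refused whole. OPENING is the closure, from 0 (fully open) to 1 (shut), set as the call begins (- or left out, the last holds). The fingers move at their own pace and stop on an object; FORCE is the grip in N (left out, the last holds). Time passes only in rows, so rows that do not move let the fingers close. It gives the time, the measured TCP pose, the force, the opening and the grip force at its end, in the units of the state.
- sense(): the state, without advancing time (a new reading comes with each control period).
- vision.snapshot(name): name is "side" or "top" or "wrist"; returns a dict with "image" (420x560x3 uint8, blue, green, red), "range_z" (420x560 float32, m along the optical axis (not along the pixel's ray), 0 where there is no reading), "mtx" (3x3 intrinsics, pixels), "pose" (4x4, takes a point from camera to world coordinates); the wrist camera has in their place "mount" (4x4, takes a point from camera to tool coordinates, whose origin is the TCP and whose axes are the flange's). Camera axes: x right, y down, z forward; pixel columns grow to the right and rows downward; lengths in m; the calibration is good to about 2 mm. A picture is of the moment at which its call begins: read the wrist's pose just before it.
- order.sign_off(): hands the job in; it is judged then, once.
The state is a dict: "t": time; "q": joint angles; "qd": joint speeds; "tau": joint torques, N m; "tcp_pos": TCP position; "tool_rot": TCP orientation; "force": force on the tool from outside, world axes, zero at the start; "ft_torque": the same for the moment, N m; "finger_gap": opening from 0.0 (shut) to 1.0 (fully open); "gripper_force": force on a finger pad.
Only numpy, scipy, OpenCV 4.12 (cv2) and the standard library are available. Lean on these libraries where they do the work, as an engineer would, in place of code of your own. Each camera call takes 0.05 s, during which the arm holds its last target. There are 200 camera calls.

TASK

Unscrew the blue cap from its amber sample jar, a bit at a time until the threads let go (anticlockwise seen from above), without forcing it off, then lift it away and set it gently down in the steel tray, flat with its open side down. Leave the white-capped jar and the glassware and tin near the work alone, and let go of the cap.

Things in the scene. Friction and masses are not known exactly. Their poses are not given: they have to be found in the camera images.
- cap: loose blue knurled screw cap, 55 mm across, 31 mm high, 50 g (varies). Origin: centre of its open underside; z up its axis. Fully down, origin 77 mm and top 108 mm above the bench. Right-handed thread: anticlockwise from above (yaw grows) it rises 8 mm a turn after some idle play, and lets go after 1.2 to 1.7 turns, about 11 mm up; how far it is screwed on varies
- cap_top (a point): centre of the cap's flat top, 31 mm above its underside; z up. Released part way, the cap stays where it is left. The thread has 2.5 mm of axial and 1 mm of sideways play; while it still holds, a gentle upward pull soon meets a hard stop, and once free the cap lifts with its weight only
- jar_blue: amber jar with the blue cap, clamped in a 96x96x10 mm aluminium plate with a dark collar (80 mm across, to 34 mm height), small black thumbscrew at its -x; fixed, left or right of the other jar. Origin: centre of the plate's underside, on the bench; z up the jar's axis. Glass 64 mm across up to 60 mm height, then a threaded neck (44 mm over the thread) to its rim at 104 mm
- jar_white: a second, identical jar and holder with a white cap that is screwed tight, top at 108 mm; fixed, leave it alone. Origin as for jar_blue
- tray: shallow steel tray, 130 mm (its x) by 150 mm (its y), walls 12 mm high and 4 mm thick, floor 4 mm thick; fixed. Origin: centre of its underside, on the bench; z up
- beaker: small clear beaker, 54 mm across, 70 mm high, standing loose behind the jars; origin: centre of its underside; leave alone
- petri_dish: flat lidded dish, 61 mm across, 15 mm high, loose, in front of the jars; origin: centre of its underside; leave alone
- stir_bar_box: round pale tin, 60 mm across, 26 mm high, loose, behind and to the right; origin: centre of its underside; leave alone
There are look-alikes about, which are no part of the job. There is more than one size of the tray; the one meant has the size given above.

How it is judged:
On the way:
1. the blue cap is off the thread and lifted clear above the jar's rim (z of cap in the frame of jar_blue above 0.105 m and contact force between cap and jar_blue below 0.1 N), for 0.1 s.
At the end, for the whole second after the job is handed in: The blue cap lies at rest in the tray, flat on the tray's floor (tilt under 0.1 rad, underside under 8 mm above the bench) and open side down, released (x of cap in the frame of tray between -0.045 and 0.045 m and y of cap in the frame of tray between -0.055 and 0.055 m and z of cap in the frame of tray below 0.008 m and height (world z) of cap_top above 0.03 m and angle between cap's own z axis and vertical below 0.1 rad and linear speed of cap below 0.02 m/s); the robot touches nothing.
It fails at once if the cap is forced: more than 50 N between the cap and its jar (contact force between cap and jar_blue above 50 N).
It fails at once if the cap is dropped or flung: it moves faster than 0.6 m/s with no finger on it (linear speed of cap above 0.6 m/s and contact force between the fingers and cap below 0.1 N).
It fails at once if the white-capped jar is pushed with more than 5 N (contact force between any of the arm, the fingers, cap and jar_white above 5 N).
It fails at once if the beaker, the dish or the tin is moved by more than 30 mm (distance of any of beaker, petri_dish, stir_bar_box from where it was at the start of the episode above 0.03 m).
It also fails if it takes over 72 s, if anything falls off the work surface, if the arm or the gripper's body presses on something with over 40 N, if the wrist force passes 120 N, or if a joint passes its speed limit or range.

## Working session

There is one attempt and no reset: what is moved stays moved. The work goes in short steps, Python scripts to look and compute and a shell command to move; the robot and the scene stay as the last step left them, time stands still between calls to the robot, and variables do not carry over. Pictures are saved under pics/ and viewed, at most 10 in all, crops included, and the job is handed in when it is done.

```bash
mkdir -p pics; ls
python3 - <<'E'
from station import sense, vision
import cv2,numpy as np
s=sense();print(s)
for n in("top","side"):
    d=vision.snapshot(n);cv2.imwrite(f"pics/{n}.png",d["image"]);np.savez(f"{n}.npz",**{k:v for k,v in d.items()})
    print(n,d["mtx"],d["pose"])
E
```

```text
pics
{'t': 0.0, 'q': array([ 9.29477708e-01,  5.28507165e-01,  1.43392125e+00,  1.52144246e-05,
        1.18140190e+00, -1.78504105e-01]), 'qd': array([-0.00073337,  0.00017045,  0.00121756,  0.00066442, -0.00145454,
       -0.00047865]), 'tau': array([ 2.93020094e-06, -4.42345440e+01, -1.78030372e+01, -9.88864304e-05,
        8.33876693e-03,  2.24942318e-05]), 'tcp_pos': array([0.27859518, 0.55870109, 0.24730237]), 'tool_rot': array([ 2.29350171e-01,  9.73343335e-01, -1.02334165e-03, -4.52338273e-04]), 'force': array([-0.40595938, -0.07247522, -0.01941528]), 'ft_torque': array([-0.02122066, -0.04723268, -0.02389614]), 'gripper_force': 0.0, 'finger_gap': 0.9986115118630848}
top [[423.19264769   0.         279.63105324]
 [  0.         423.19264769 207.31382236]
 [  0.           0.           1.        ]] [[-0.01549267 -0.99060842  0.13584897  0.39339   ]
 [-0.99987639  0.01498455 -0.0047621  -0.11361945]
 [ 0.00268174 -0.13590596 -0.99071811  1.22419402]
 [ 0.          0.          0.          1.        ]]
side [[388.66307133   0.         274.63366718]
 [  0.         388.66307133 213.62033914]
 [  0.           0.           1.        ]] [[ 4.67978638e-01  7.18283663e-01 -5.14844223e-01  1.03386867e+00]
 [ 8.83739518e-01 -3.80808972e-01  2.72009175e-01 -3.65088040e-01]
 [-6.77553145e-04 -5.82282669e-01 -8.12986122e-01  8.78622910e-01]
 [ 0.00000000e+00  0.00000000e+00  0.00000000e+00  1.00000000e+00]]
```

View pics/top.png

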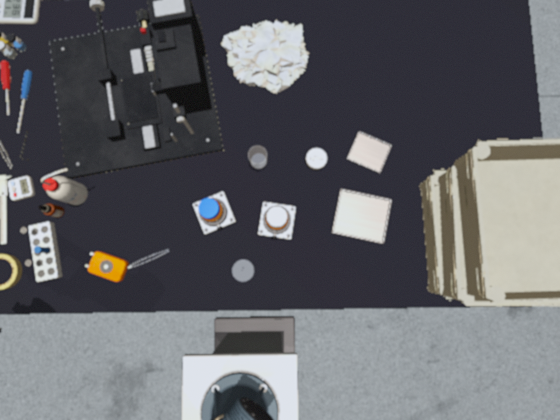

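View pics/side.png

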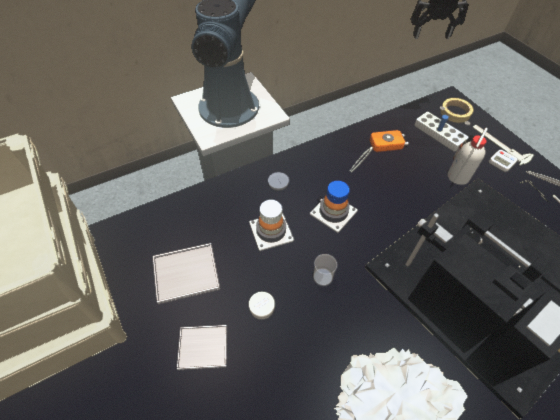

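The top view shows the blue cap at (210,209), the white cap at (277,216), beaker (258,157), tin (316,158) and dish (243,270). There are two tray candidates: the larger at (362,215) and the smaller at (369,152). I'll measure both trays against 130x150 mm.

```bash
cat > h.py <<'E'
import numpy as np,cv2
def ray(d,uv,z,pose=None):
    """pixels -> world points on the plane at height z"""
    P=d["pose"] if pose is None else pose
    uv=np.atleast_2d(uv).astype(float)
    r=np.c_[uv,np.ones(len(uv))]@np.linalg.inv(d["mtx"]).T@P[:3,:3].T
    o=P[:3,3];return o+r*((z-o[2])/r[:,2])[:,None]
def blobs(m,lo=60):
    cs,_=cv2.findContours(m.astype(np.uint8)*255,cv2.RETR_EXTERNAL,cv2.CHAIN_APPROX_NONE)
    return [c for c in cs if cv2.contourArea(c)>lo]
def blue(img):
    h=cv2.cvtColor(img,cv2.COLOR_BGR2HSV);return cv2.inRange(h,(100,120,60),(125,255,255))>0
E
python3 - <<'E'
import numpy as np,cv2
from h import *
for n in("top","side"):
    d=np.load(n+".npz");im=d["image"]
    for c in blobs(blue(im)):
        e=cv2.minEnclosingCircle(c)
        print(n,"blue",np.round(e[0],1),round(e[1],1),cv2.contourArea(c),ray(d,e[0],.108).round(3))
    h=cv2.cvtColor(im,cv2.COLOR_BGR2HSV)
    m=cv2.inRange(h,(0,0,150),(180,70,255))
    for c in blobs(m,200):
        r=cv2.minAreaRect(c)
        if not(150<r[0][1]<400): continue
        b=ray(d,cv2.boxPoints(r),.012);L=np.linalg.norm(np.diff(b,axis=0),axis=1)
        e=b[1]-b[0] if L[0]>L[1] else b[2]-b[1]
        print(n,np.round(r[0]),"ctr",b.mean(0).round(3),"size",L[:2].round(3),"long yaw",np.degrees(np.arctan2(e[1],e[0])).round(1))
d=np.load("top.npz")
# depth check of cap/white tops
for u,v in((210,207),(277,214),(362,215)):
    z=d["range_z"][v,u];p=np.linalg.inv(d["mtx"])@[u,v,1]*z;print(u,v,(d["pose"]@np.r_[p,1])[:3].round(3))
im=d["image"][110:300,170:410];cv2.imwrite("pics/crop.png",cv2.resize(im,None,fx=3,fy=3,interpolation=cv2.INTER_CUBIC))
E
```

```text
top blue [207.7 207.3] 10.9 299.0 [[0.549 0.072 0.108]]
top blue [25.5 83.5] 13.9 186.5 [[0.903 0.579 0.108]]
top [242. 270.] ctr [ 0.382 -0.011  0.012] size [0.054 0.056] long yaw 179.6
top [ 43. 251.] ctr [0.445 0.557 0.012] size [0.066 0.168] long yaw -168.0
top [277. 220.] ctr [ 0.523 -0.11   0.012] size [0.099 0.099] long yaw -99.7
top [213. 212.] ctr [0.549 0.072 0.012] size [0.098 0.099] long yaw -158.5
top [362. 216.] ctr [ 0.532 -0.356  0.012] size [0.132 0.153] long yaw -102.9
top [ 58. 187.] ctr [0.628 0.523 0.012] size [0.065 0.059] long yaw -20.0
top [ 16. 209.] ctr [0.567 0.641 0.012] size [0.093 0.199] long yaw -176.3
top [436. 231.] ctr [ 0.488 -0.568  0.012] size [0.358 0.049] long yaw -5.1
top [316. 158.] ctr [ 0.704 -0.229  0.012] size [0.059 0.06 ] long yaw 178.3
top [369. 152.] ctr [ 0.721 -0.385  0.012] size [0.091 0.105] long yaw -115.0
top [280. 210.] ctr [ 0.595 -0.121  0.012] size [1.733 1.234] long yaw -90.8
side blue [337.8 190.8] 11.8 389.0 [[0.558 0.068 0.108]]
side [400. 384.] ctr [ 0.991 -0.046  0.012] size [0.29  0.145] long yaw 62.1
side [201. 346.] 
[... 366 characters left out ...]
de [271. 230.] ctr [ 0.528 -0.108  0.012] size [0.104 0.098] long yaw 81.4
side [333. 211.] ctr [0.552 0.072 0.012] size [0.101 0.11 ] long yaw 19.4
side [270. 209.] ctr [ 0.465 -0.078  0.012] size [0.059 0.062] long yaw -28.4
side [278. 180.] ctr [ 0.382 -0.01   0.012] size [0.059 0.054] long yaw 62.1
side [ 71. 231.] ctr [ 0.257 -0.582  0.012] size [0.042 0.451] long yaw 0.1
side [ 91. 260.] ctr [ 0.327 -0.499  0.012] size [0.855 0.417] long yaw 141.5
side [473. 151.] ctr [0.563 0.578 0.012] size [0.072 0.066] long yaw 123.0
side [ 30. 214.] ctr [ 0.129 -0.663  0.012] size [0.607 0.194] long yaw 174.5
210 207 [0.55  0.066 0.108]
277 214 [ 0.393 -0.114  1.224]
362 215 [ 0.534 -0.358  0.005]
```

View pics/crop.png

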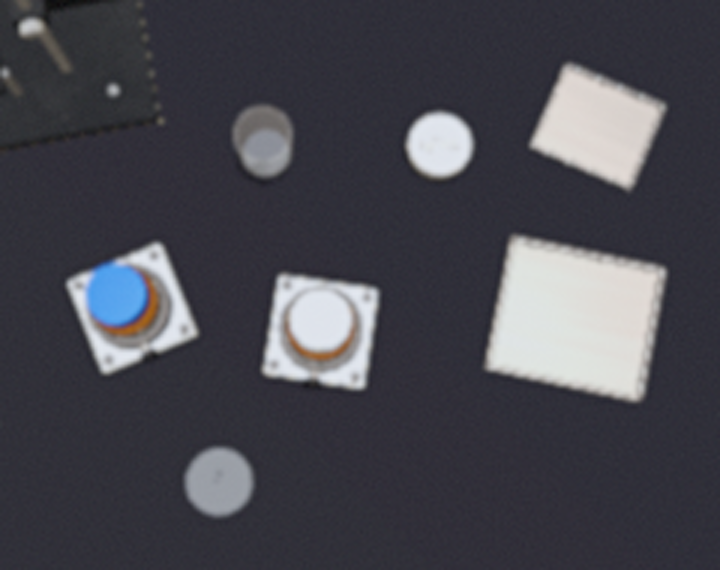

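The crop confirms blue cap at crop (117,293), white cap at (320,320). Of the two trays, the one at crop (577,318) measures 132x153 mm, which fits 130x150. The one at (598,125) is only 91x105, so it's the look-alike. Moving above the cap now.

```bash
python3 -m crank '[{"dp":[0.53,-0.95,0],"angular":[0,0,-6]},{"dp":[0.53,-0.95,0],"angular":[0,0,-6]},{"dp":[0.53,-0.95,0],"angular":[0,0,-6]},{"dp":[0.53,-0.95,0],"angular":[0,0,-6]},{"dp":[0.53,-0.95,0],"angular":[0,0,-6]},{"dp":[0.53,-0.95,0],"angular":[0,0,-6]},{"dp":[0.53,-0.95,0],"angular":[0,0,-6]},{"dp":[0.53,-0.95,0],"angular":[0,0,-6]},{"dp":[0.53,-0.95,0],"angular":[0,0,-6]},{"dp":[0.53,-0.95,0],"angular":[0,0,-6]},{"dp":[0.53,-0.95,0],"angular":[0,0,-6]},{"dp":[0.53,-0.95,0],"angular":[0,0,-6]},{"dp":[0.53,-0.95,0],"angular":[0,0,-6]},{"dp":[0.53,-0.95,0],"angular":[0,0,-6]},{"dp":[0.53,-0.95,0],"angular":[0,0,-6]},{"dp":[0.53,-0.95,0],"angular":[0,0,-6]},{"dp":[0.53,-0.95,0],"angular":[0,0,-6]},{"dp":[0,0,0],"angular":[0,0,0]}]' 0 30
cat >> h.py <<'E'
from scipy.spatial.transform import Rotation as Ro
def wrist(tag):
    from station import sense,vision
    s=sense();d=vision.snapshot("wrist");cv2.imwrite(f"pics/{tag}.png",d["image"])
    T=np.eye(4);T[:3,:3]=Ro.from_quat(s["tool_rot"]).as_matrix();T[:3,3]=s["tcp_pos"]
    d["pose"]=T@d["mount"]
    y=T[:3,1];print("t",round(s["t"],2),"tcp",s["tcp_pos"].round(4),"yaw_y",np.degrees(np.arctan2(y[1],y[0])).round(1),"tilt",np.degrees(np.arccos(-T[2,2])).round(2),"q",s["q"].round(2),"cam",d["pose"][:3,3].round(3))
    return s,d
E
python3 - <<'E'
from h import *
s,d=wrist("w1")
print(d["mount"].round(3),d["mtx"][0,0])
for c in blobs(blue(d["image"])):
    e=cv2.fitEllipse(c); print(np.round(e,1) if 0 else e, ray(d,e[0],.108).round(4))
E
```

```text
t: 1.9
tcp_pos: [0.5517, 0.0713, 0.2481]
tool_rot: [0.902, 0.432, 0.001, 0.001]
force: [-0.3, 0.4, 0.5]
finger_gap: 0.998
gripper_force: 0.0
t 1.9 tcp [0.5517 0.0713 0.2481] yaw_y -38.8 tilt 0.14 q [-0.07  0.43  1.61 -0.    1.1   0.61] cam [0.603 0.135 0.373]
[[ 0.    -0.95  -0.312  0.082]
 [ 1.     0.     0.     0.   ]
 [-0.    -0.312  0.95  -0.125]
 [ 0.     0.     0.     1.   ]] 328.59118003198694
((276.8362731933594, 193.83282470703125), (62.520389556884766, 65.72860717773438), 8.522679328918457) [[0.5531 0.0769 0.108 ]]
```

View pics/w1.png

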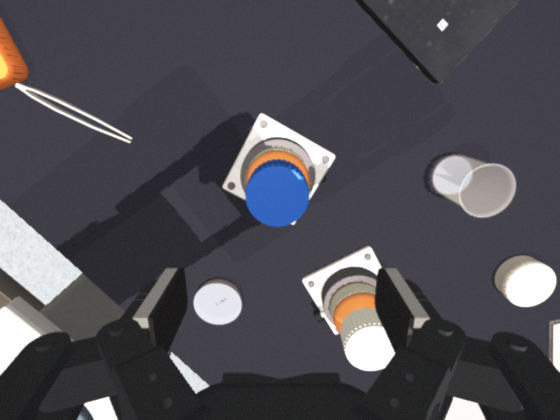

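The wrist view shows the blue cap top at about (277,194) and the white cap at (370,345). I'll turn to the stroke start (yaw about -145), and measure again from that opposite side, using depth on the cap top.

```bash
cat >> h.py <<'E'
def captop(d,z0=.1,z1=.125):
    m=blue(d["image"])&(d["range_z"]>0);v,u=np.nonzero(m)
    z=d["range_z"][v,u];p=(np.c_[u,v,np.ones(len(u))]@np.linalg.inv(d["mtx"]).T)*z[:,None]
    w=p@d["pose"][:3,:3].T+d["pose"][:3,3]
    k=w[:,2]; top=np.median(k[k>np.percentile(k,50)]) 
    s=(k>top-.004)&(k<top+.006);mm=np.zeros(m.shape,bool);mm[v[s],u[s]]=1
    c=max(blobs(mm),key=cv2.contourArea);xy=ray(d,c[:,0],top)[:,:2].astype(np.float32)
    e=cv2.minEnclosingCircle(xy);f=cv2.fitEllipse(xy)
    print("top z",top.round(4),"circ",np.round(e[0],4),round(e[1],4),"ell",np.round(f[0],4),np.round(f[1],4))
E
python3 -m crank '[{"dp":[0,0,-0.15],"angular":[0,0,-8]},{"dp":[0,0,-0.15],"angular":[0,0,-8]},{"dp":[0,0,-0.15],"angular":[0,0,-8]},{"dp":[0,0,-0.15],"angular":[0,0,-8]},{"dp":[0,0,-0.15],"angular":[0,0,-8]},{"dp":[0,0,-0.15],"angular":[0,0,-8]},{"dp":[0,0,-0.15],"angular":[0,0,-8]},{"dp":[0,0,-0.15],"angular":[0,0,-8]},{"dp":[0,0,-0.15],"angular":[0,0,-8]},{"dp":[0,0,-0.15],"angular":[0,0,-8]},{"dp":[0,0,-0.15],"angular":[0,0,-8]},{"dp":[0,0,-0.15],"angular":[0,0,-8]},{"dp":[0,0,-0.15],"angular":[0,0,-8]},{"dp":[0,0,0],"angular":[0,0,0]},{"dp":[0,0,0],"angular":[0,0,0]}]'
python3 - <<'E'
from h import *
s,d=wrist("w2");captop(d)
E
```

```text
t: 3.45
tcp_pos: [0.5486, 0.0755, 0.1897]
tool_rot: [0.898, -0.44, -0.001, 0.0]
force: [0.0, -0.6, -0.2]
finger_gap: 1.001
gripper_force: 0.0
t 3.45 tcp [0.5486 0.0755 0.1897] yaw_y -142.3 tilt 0.06 q [-0.07  0.51  1.67  0.    0.96  2.42] cam [0.599 0.013 0.315]
top z 0.1078 circ [0.5522 0.0731] 0.0276 ell [0.5521 0.0735] [0.0528 0.0537]
```

```bash
python3 -m crank '[{"dp":[0.12,-0.07,-0.4],"angular":[0,0,0]},{"dp":[0,0,-0.7],"angular":[0,0,0]},{"dp":[0,0,-0.7],"angular":[0,0,0]},{"dp":[0,0,-0.7],"angular":[0,0,0]},{"dp":[0,0,-0.5],"angular":[0,0,0]},{"dp":[0,0,-0.2],"angular":[0,0,0]},{"dp":[0,0,0],"angular":[0,0,0]},{"dp":[0,0,0],"angular":[0,0,0]}]'
python3 -m crank '[{"dp":[0,0,0],"angular":[0,0,0]},{"dp":[0,0,0],"angular":[0,0,0]},{"dp":[0,0,0],"angular":[0,0,0]},{"dp":[0,0,0],"angular":[0,0,0]},{"dp":[0,0,0],"angular":[0,0,0]}]' 0.5 20
```

```text
t: 4.3
tcp_pos: [0.5533, 0.0726, 0.0941]
tool_rot: [0.897, -0.442, 0.0, -0.0]
force: [-0.1, -0.4, -0.1]
finger_gap: 0.998
gripper_force: 0.0
t: 4.8
tcp_pos: [0.5526, 0.0722, 0.0947]
tool_rot: [0.897, -0.442, 0.0, 0.0]
force: [-1.5, -2.1, 6.0]
finger_gap: 0.642
gripper_force: 20.8
```

```bash
python3 -m crank '[{"dp":[0,0,0],"angular":[0,0,0]},{"dp":[0,0,0],"angular":[0,0,4]},{"dp":[0,0,0],"angular":[0,0,8]},{"dp":[0,0,0.006],"angular":[0,0,8]},{"dp":[0,0,0.006],"angular":[0,0,8]},{"dp":[0,0,0.006],"angular":[0,0,8]},{"dp":[0,0,0.006],"angular":[0,0,8]},{"dp":[0,0,0.006],"angular":[0,0,8]}]' 0.5 30
python3 -c "
from station import sense
s=sense();print(s['force'],s['ft_torque'],s['q'][5])"
```

```text
t: 5.6
tcp_pos: [0.5531, 0.0729, 0.095]
tool_rot: [1.0, -0.002, 0.001, -0.0]
force: [0.3, -0.4, -0.3]
finger_gap: 0.635
gripper_force: 31.7
[ 0.30766292 -0.37319909 -0.30353318] [-0.02178684  0.02788459  0.02349433] 1.5042667981520088
```

```bash
python3 -m crank '[{"dp":[0,0,0.006],"angular":[0,0,8]},{"dp":[0,0,0.006],"angular":[0,0,8]},{"dp":[0,0,0.006],"angular":[0,0,8]},{"dp":[0,0,0.006],"angular":[0,0,8]},{"dp":[0,0,0.006],"angular":[0,0,8]},{"dp":[0,0,0.006],"angular":[0,0,8]},{"dp":[0,0,0.006],"angular":[0,0,8]},{"dp":[0,0,0.006],"angular":[0,0,8]},{"dp":[0,0,0.006],"angular":[0,0,8]},{"dp":[0,0,0.006],"angular":[0,0,8]}]'
python3 -m crank '[{"dp":[0,0,0.006],"angular":[0,0,8]},{"dp":[0,0,0.006],"angular":[0,0,8]},{"dp":[0,0,0.006],"angular":[0,0,8]},{"dp":[0,0,0.006],"angular":[0,0,8]},{"dp":[0,0,0.006],"angular":[0,0,8]},{"dp":[0,0,0.006],"angular":[0,0,8]},{"dp":[0,0,0.006],"angular":[0,0,8]},{"dp":[0,0,0.006],"angular":[0,0,8]},{"dp":[0,0,0.006],"angular":[0,0,8]},{"dp":[0,0,0.006],"angular":[0,0,8]}]'
python3 -m crank '[{"dp":[0,0,0.006],"angular":[0,0,8]},{"dp":[0,0,0.006],"angular":[0,0,8]},{"dp":[0,0,0.006],"angular":[0,0,8]},{"dp":[0,0,0.006],"angular":[0,0,8]},{"dp":[0,0,0.006],"angular":[0,0,8]},{"dp":[0,0,0.006],"angular":[0,0,8]},{"dp":[0,0,0.006],"angular":[0,0,8]},{"dp":[0,0,0.006],"angular":[0,0,8]},{"dp":[0,0,0.006],"angular":[0,0,8]},{"dp":[0,0,0],"angular":[0,0,0]},{"dp":[0,0,0],"angular":[0,0,0]}]'
python3 -c "
from station import sense
s=sense();print(s['force'],s['ft_torque'],s['q'].round(3))"
```

```text
t: 6.6
tcp_pos: [0.5516, 0.0746, 0.0963]
tool_rot: [0.768, 0.641, 0.0, -0.002]
force: [-1.7, 6.0, 0.1]
finger_gap: 0.639
gripper_force: 31.7
t: 7.6
tcp_pos: [0.5494, 0.0741, 0.0977]
tool_rot: [0.176, 0.984, 0.0, -0.004]
force: [-4.6, 2.2, -0.7]
finger_gap: 0.634
gripper_force: 31.8
t: 8.7
tcp_pos: [0.5497, 0.0724, 0.0992]
tool_rot: [-0.435, 0.901, 0.001, -0.003]
force: [-4.6, -2.2, -0.4]
finger_gap: 0.643
gripper_force: 31.8
[-4.62416183 -2.22683965 -0.37742917] [-0.46686161  0.7333794   0.0163929 ] [-7.000e-02  6.530e-01  1.726e+00 -1.000e-03  7.690e-01 -2.539e+00]
```

```bash
python3 -m crank '[{"dp":[0,0,0],"angular":[0,0,0]},{"dp":[0,0,0],"angular":[0,0,0]},{"dp":[0,0,0],"angular":[0,0,0]},{"dp":[0,0,0],"angular":[0,0,0]},{"dp":[0,0,0.7],"angular":[0,0,0]},{"dp":[0,0,0.7],"angular":[0,0,0]},{"dp":[0,0,0.7],"angular":[0,0,0]},{"dp":[0,0,0.7],"angular":[0,0,0]},{"dp":[0,0,0.2],"angular":[0,0,0]},{"dp":[0,0,0],"angular":[0,0,0]},{"dp":[0,0,0],"angular":[0,0,0]},{"dp":[0,0,0],"angular":[0,0,0]}]' 0
python3 - <<'E'
from h import *
s,d=wrist("w3");captop(d)
E
python3 -m crank '[{"dp":[0,0,0],"angular":[0,0,-8]},{"dp":[0,0,0],"angular":[0,0,-8]},{"dp":[0,0,0],"angular":[0,0,-8]},{"dp":[0,0,0],"angular":[0,0,-8]},{"dp":[0,0,0],"angular":[0,0,-8]},{"dp":[0,0,0],"angular":[0,0,-8]},{"dp":[0,0,0],"angular":[0,0,-8]},{"dp":[0,0,0],"angular":[0,0,-8]},{"dp":[0,0,0],"angular":[0,0,-8]},{"dp":[0,0,0],"angular":[0,0,-8]},{"dp":[0,0,0],"angular":[0,0,-8]},{"dp":[0,0,0],"angular":[0,0,-8]},{"dp":[0,0,0],"angular":[0,0,-8]},{"dp":[0,0,0],"angular":[0,0,-8]},{"dp":[0,0,0],"angular":[0,0,-8]},{"dp":[0,0,0],"angular":[0,0,-8]},{"dp":[0,0,0],"angular":[0,0,-8]},{"dp":[0,0,0],"angular":[0,0,-8]},{"dp":[0,0,0],"angular":[0,0,-8]},{"dp":[0,0,0],"angular":[0,0,-8]}]'
python3 -m crank '[{"dp":[0,0,0],"angular":[0,0,-8]},{"dp":[0,0,0],"angular":[0,0,-8]},{"dp":[0,0,0],"angular":[0,0,-8]},{"dp":[0,0,0],"angular":[0,0,-8]},{"dp":[0,0,0],"angular":[0,0,-8]},{"dp":[0,0,0],"angular":[0,0,-8]},{"dp":[0,0,0],"angular":[0,0,-8]},{"dp":[0,0,0],"angular":[0,0,-8]},{"dp":[0,0,0],"angular":[0,0,-8]},{"dp":[0,0,0],"angular":[0,0,-8]},{"dp":[0,0,0],"angular":[0,0,-8]},{"dp":[0,0,0],"angular":[0,0,-8]},{"dp":[0,0,0],"angular":[0,0,-8]},{"dp":[0,0,0],"angular":[0,0,-8]},{"dp":[0,0,0],"angular":[0,0,-8]},{"dp":[0,0,0],"angular":[0,0,0]},{"dp":[0,0,0],"angular":[0,0,0]},{"dp":[0,0,0],"angular":[0,0,0]}]'
python3 - <<'E'
from h import *
s,d=wrist("w4");captop(d)
E
```

```text
t: 9.9
tcp_pos: [0.5521, 0.0727, 0.1887]
tool_rot: [-0.434, 0.901, 0.001, -0.001]
force: [-0.5, -0.1, 0.1]
finger_gap: 0.994
gripper_force: 0.0
t 9.9 tcp [0.5521 0.0727 0.1887] yaw_y 141.5 tilt 0.14 q [-0.07  0.52  1.66  0.    0.97 -2.54] cam [0.504 0.011 0.314]
top z 0.1123 circ [0.5519 0.0738] 0.0275 ell [0.5518 0.0742] [0.0529 0.0539]
t: 11.95
tcp_pos: [0.5525, 0.0726, 0.189]
tool_rot: [0.813, 0.582, -0.001, -0.001]
force: [-0.4, 0.5, -0.5]
finger_gap: 0.999
gripper_force: 0.0
t: 13.75
tcp_pos: [0.5527, 0.0727, 0.1896]
tool_rot: [0.912, -0.41, -0.0, 0.0]
force: [0.2, 0.4, 0.4]
finger_gap: 1.004
gripper_force: 0.0
t 13.75 tcp [0.5527 0.0727 0.1896] yaw_y -138.4 tilt 0.04 q [-0.07  0.51  1.66  0.    0.97  2.35] cam [0.607 0.014 0.315]
top z 0.1122 circ [0.5533 0.0742] 0.0274 ell [0.5531 0.0744] [0.0529 0.0538]
```

```bash
python3 -m crank '[{"dp":[0,0.03,-0.4],"angular":[0,0,-8]},{"dp":[0,0,-0.7],"angular":[0,0,0]},{"dp":[0,0,-0.7],"angular":[0,0,0]},{"dp":[0,0,-0.7],"angular":[0,0,0]},{"dp":[0,0,-0.4],"angular":[0,0,0]},{"dp":[0,0,-0.13],"angular":[0,0,0]},{"dp":[0,0,0],"angular":[0,0,0]},{"dp":[0,0,0],"angular":[0,0,0]}]'
python3 -m crank '[{"dp":[0,0,0],"angular":[0,0,0]},{"dp":[0,0,0],"angular":[0,0,0]},{"dp":[0,0,0],"angular":[0,0,0]},{"dp":[0,0,0],"angular":[0,0,0]},{"dp":[0,0,0],"angular":[0,0,0]}]' 0.5 30
python3 -m crank '[{"dp":[0,0,0.006],"angular":[0,0,4]},{"dp":[0,0,0.006],"angular":[0,0,8]},{"dp":[0,0,0.006],"angular":[0,0,8]},{"dp":[0,0,0.006],"angular":[0,0,8]},{"dp":[0,0,0.006],"angular":[0,0,8]},{"dp":[0,0,0.006],"angular":[0,0,8]},{"dp":[0,0,0.006],"angular":[0,0,8]},{"dp":[0,0,0.006],"angular":[0,0,8]},{"dp":[0,0,0.006],"angular":[0,0,8]},{"dp":[0,0,0.006],"angular":[0,0,8]},{"dp":[0,0,0.006],"angular":[0,0,8]},{"dp":[0,0,0.006],"angular":[0,0,8]},{"dp":[0,0,0.006],"angular":[0,0,8]}]'
python3 -m crank '[{"dp":[0,0,0.006],"angular":[0,0,8]},{"dp":[0,0,0.006],"angular":[0,0,8]},{"dp":[0,0,0.006],"angular":[0,0,8]},{"dp":[0,0,0.006],"angular":[0,0,8]},{"dp":[0,0,0.006],"angular":[0,0,8]},{"dp":[0,0,0.006],"angular":[0,0,8]},{"dp":[0,0,0.006],"angular":[0,0,8]},{"dp":[0,0,0.006],"angular":[0,0,8]},{"dp":[0,0,0.006],"angular":[0,0,8]},{"dp":[0,0,0.006],"angular":[0,0,8]},{"dp":[0,0,0.006],"angular":[0,0,8]},{"dp":[0,0,0.006],"angular":[0,0,8]}]'
python3 -m crank '[{"dp":[0,0,0.006],"angular":[0,0,8]},{"dp":[0,0,0.006],"angular":[0,0,8]},{"dp":[0,0,0.006],"angular":[0,0,8]},{"dp":[0,0,0.006],"angular":[0,0,8]},{"dp":[0,0,0.006],"angular":[0,0,8]},{"dp":[0,0,0.006],"angular":[0,0,8]},{"dp":[0,0,0.006],"angular":[0,0,8]},{"dp":[0,0,0.006],"angular":[0,0,8]},{"dp":[0,0,0.006],"angular":[0,0,8]},{"dp":[0,0,0.006],"angular":[0,0,8]},{"dp":[0,0,0],"angular":[0,0,0]},{"dp":[0,0,0],"angular":[0,0,0]}]'
```

```text
t: 14.6
tcp_pos: [0.5536, 0.0735, 0.0997]
tool_rot: [0.881, -0.473, 0.001, -0.0]
force: [-0.1, -0.0, 0.6]
finger_gap: 1.002
gripper_force: 0.0
t: 15.1
tcp_pos: [0.5519, 0.0729, 0.0999]
tool_rot: [0.881, -0.473, -0.001, 0.001]
force: [-2.7, -3.1, 5.2]
finger_gap: 0.638
gripper_force: 30.8
t: 16.4
tcp_pos: [0.5525, 0.074, 0.1022]
tool_rot: [0.928, 0.373, -0.0, -0.0]
force: [-2.1, 1.3, 4.1]
finger_gap: 0.637
gripper_force: 31.5
t: 17.6
tcp_pos: [0.5504, 0.0742, 0.1042]
tool_rot: [0.344, 0.939, -0.0, -0.002]
force: [-4.7, 1.0, 6.8]
finger_gap: 0.64
gripper_force: 31.7
t: 18.8
tcp_pos: [0.5504, 0.073, 0.106]
tool_rot: [-0.338, 0.941, 0.0, -0.003]
force: [-4.7, -2.9, 6.0]
finger_gap: 0.637
gripper_force: 31.7
```

```bash
python3 -m crank '[{"dp":[0,0,0.05],"angular":[0,0,0]},{"dp":[0,0,0.05],"angular":[0,0,0]},{"dp":[0,0,0],"angular":[0,0,0]}]'
python3 -m crank '[{"dp":[0,0,0.05],"angular":[0,0,0]},{"dp":[0,0,0.05],"angular":[0,0,0]},{"dp":[0,0,0],"angular":[0,0,0]}]'
```

```text
t: 19.1
tcp_pos: [0.5503, 0.0732, 0.1077]
tool_rot: [-0.338, 0.941, 0.001, -0.003]
force: [-5.2, -3.2, -0.2]
finger_gap: 0.643
gripper_force: 32.6
t: 19.4
tcp_pos: [0.5503, 0.0732, 0.1105]
tool_rot: [-0.338, 0.941, 0.001, -0.003]
force: [-3.9, -1.7, -2.3]
finger_gap: 0.638
gripper_force: 32.5
```

```bash
python3 -m crank '[{"dp":[0,0,0.04],"angular":[0,0,0]},{"dp":[0,0,0.04],"angular":[0,0,0]},{"dp":[0,0,0],"angular":[0,0,0]}]'
```

```text
t: 19.7
tcp_pos: [0.5504, 0.0732, 0.1129]
tool_rot: [-0.338, 0.941, 0.001, -0.003]
force: [-3.8, -3.3, -2.4]
finger_gap: 0.634
gripper_force: 32.4
```

```bash
python3 -m crank '[{"dp":[0,0,0.1],"angular":[0,0,0]},{"dp":[0,0,0.1],"angular":[0,0,0]},{"dp":[0,0,0.1],"angular":[0,0,0]},{"dp":[0,0,0.1],"angular":[0,0,0]},{"dp":[0,0,0],"angular":[0,0,0]}]'
```

```text
t: 20.2
tcp_pos: [0.5546, 0.0737, 0.1269]
tool_rot: [-0.338, 0.941, -0.001, 0.002]
force: [-0.0, 0.4, -0.7]
finger_gap: 0.639
gripper_force: 32.7
```

```bash
python3 -m crank '[{"dp":[0,0,0.3],"angular":[0,0,0]},{"dp":[0,0,0.6],"angular":[0,0,0]},{"dp":[0,0,0.6],"angular":[0,0,0]},{"dp":[0,0,0.6],"angular":[0,0,0]},{"dp":[0,0,0.6],"angular":[0,0,0]},{"dp":[0,0,0.3],"angular":[0,0,0]},{"dp":[0,0,0],"angular":[0,0,0]}]'
python3 -m crank '[{"dp":[-0.04,-0.4,0],"angular":[0,0,-2]},{"dp":[-0.04,-0.8,0],"angular":[0,0,-3]},{"dp":[-0.04,-0.8,0],"angular":[0,0,-3]},{"dp":[-0.04,-0.8,0],"angular":[0,0,-3]},{"dp":[-0.04,-0.8,0],"angular":[0,0,-3]},{"dp":[-0.04,-0.8,0],"angular":[0,0,-3]},{"dp":[-0.04,-0.8,0],"angular":[0,0,-3]},{"dp":[-0.04,-0.8,0],"angular":[0,0,-3]},{"dp":[-0.04,-0.8,0],"angular":[0,0,-3]},{"dp":[-0.04,-0.8,0],"angular":[0,0,-3]},{"dp":[-0.04,-0.8,0],"angular":[0,0,-3]},{"dp":[-0.04,-0.8,0],"angular":[0,0,-3]},{"dp":[-0.04,-0.8,0],"angular":[0,0,-3]},{"dp":[-0.04,-0.8,0],"angular":[0,0,-3]},{"dp":[-0.04,-0.8,0],"angular":[0,0,-3]},{"dp":[-0.04,-0.8,0],"angular":[0,0,-3]},{"dp":[-0.03,-0.8,0],"angular":[0,0,-3]},{"dp":[0,-0.8,0],"angular":[0,0,-2]},{"dp":[0,-0.35,0],"angular":[0,0,0]},{"dp":[0,0,0],"angular":[0,0,0]}]'
python3 - <<'E'
from h import *
from station import sense,vision
print(sense()["force"])
d=vision.snapshot("side");cv2.imwrite("pics/s2.png",cv2.resize(d["image"][130:360,90:330],None,fx=2.4,fy=2.4))
s,d=wrist("w5")
E
```

```text
t: 20.9
tcp_pos: [0.554, 0.0736, 0.2175]
tool_rot: [-0.338, 0.941, -0.001, 0.002]
force: [-0.5, 0.3, -0.7]
finger_gap: 0.637
gripper_force: 32.7
t: 22.9
tcp_pos: [0.5319, -0.3584, 0.2145]
tool_rot: [0.11, 0.994, 0.0, -0.001]
force: [0.1, 0.3, -0.4]
finger_gap: 0.641
gripper_force: 32.7
[ 0.0730107   0.27337629 -0.37009709]
t 22.95 tcp [ 0.5319 -0.3569  0.2147] yaw_y 77.4 tilt 0.14 q [-0.77  0.59  1.42  0.    1.13 -2.12] cam [ 0.455 -0.339  0.34 ]
```

View pics/s2.png

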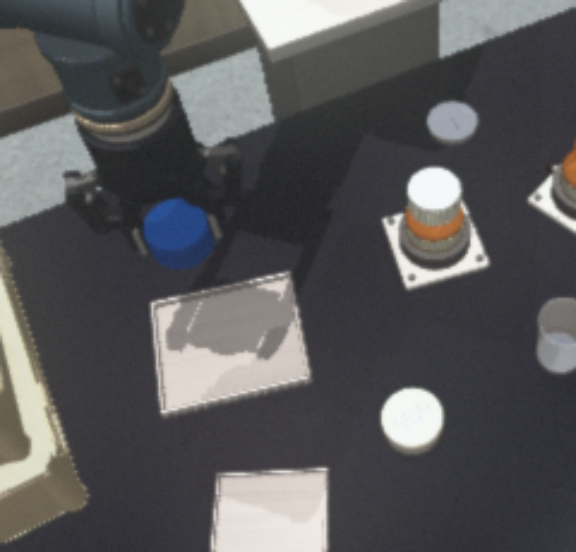

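The cap is held level in the fingers at crop (180,232), over the large tray at (230,340). Lowering it.

```bash
python3 -m crank '[{"dp":[0,0,-0.4],"angular":[0,0,0]},{"dp":[0,0,-0.8],"angular":[0,0,0]},{"dp":[0,0,-0.8],"angular":[0,0,0]},{"dp":[0,0,-0.8],"angular":[0,0,0]},{"dp":[0,0,-0.8],"angular":[0,0,0]},{"dp":[0,0,-0.8],"angular":[0,0,0]},{"dp":[0,0,-0.8],"angular":[0,0,0]},{"dp":[0,0,-0.5],"angular":[0,0,0]},{"dp":[0,0,-0.3],"angular":[0,0,0]},{"dp":[0,0,-0.1],"angular":[0,0,0]},{"dp":[0,0,0],"angular":[0,0,0]},{"dp":[0,0,0],"angular":[0,0,0]}]'
python3 -m crank '[{"dp":[0,0,-0.05],"angular":[0,0,0]},{"dp":[0,0,-0.05],"angular":[0,0,0]},{"dp":[0,0,0],"angular":[0,0,0]}]'
```

```text
t: 24.2
tcp_pos: [0.5334, -0.3574, 0.0337]
tool_rot: [0.109, 0.994, -0.001, 0.001]
force: [0.3, -0.3, -0.9]
finger_gap: 0.639
gripper_force: 32.7
t: 24.5
tcp_pos: [0.5328, -0.357, 0.03]
tool_rot: [0.109, 0.994, -0.0, 0.0]
force: [-0.9, -0.4, -0.5]
finger_gap: 0.635
gripper_force: 32.7
```

```bash
python3 -m crank '[{"dp":[0,0,-0.05],"angular":[0,0,0]},{"dp":[0,0,-0.05],"angular":[0,0,0]},{"dp":[0,0,-0.05],"angular":[0,0,0]},{"dp":[0,0,0],"angular":[0,0,0]}]'
python3 -m crank '[{"dp":[0,0,-0.03],"angular":[0,0,0]},{"dp":[0,0,-0.03],"angular":[0,0,0]},{"dp":[0,0,0],"angular":[0,0,0]},{"dp":[0,0,0],"angular":[0,0,0]}]'
```

```text
t: 24.9
tcp_pos: [0.5326, -0.3568, 0.0249]
tool_rot: [0.109, 0.994, 0.0, -0.0]
force: [-0.0, 0.1, -0.4]
finger_gap: 0.635
gripper_force: 32.7
t: 25.3
tcp_pos: [0.5328, -0.3569, 0.0234]
tool_rot: [0.109, 0.994, 0.0, -0.0]
force: [-0.9, -0.4, -1.2]
finger_gap: 0.637
gripper_force: 32.7
```

```bash
python3 -m crank '[{"dp":[0,0,-0.03],"angular":[0,0,0]},{"dp":[0,0,-0.03],"angular":[0,0,0]},{"dp":[0,0,0],"angular":[0,0,0]},{"dp":[0,0,0],"angular":[0,0,0]}]'
```

```text
t: 25.7
tcp_pos: [0.5328, -0.357, 0.0228]
tool_rot: [0.109, 0.994, -0.0, 0.0]
force: [-1.1, 1.0, 6.5]
finger_gap: 0.639
gripper_force: 33.2
```

The cap is on the floor (6.5 N up on the tool). Releasing and raising.

```bash
python3 -m crank '[{"dp":[0,0,0.02],"angular":[0,0,0]},{"dp":[0,0,0],"angular":[0,0,0]},{"dp":[0,0,0],"angular":[0,0,0]},{"dp":[0,0,0],"angular":[0,0,0]},{"dp":[0,0,0],"angular":[0,0,0]},{"dp":[0,0,0.2],"angular":[0,0,0]},{"dp":[0,0,0.5],"angular":[0,0,0]},{"dp":[0,0,0.8],"angular":[0,0,0]},{"dp":[0,0,0.8],"angular":[0,0,0]},{"dp":[0,0,0.8],"angular":[0,0,0]},{"dp":[0,0,0.5],"angular":[0,0,0]},{"dp":[0,0,0],"angular":[0,0,0]},{"dp":[0,0,0],"angular":[0,0,0]},{"dp":[0,0,0],"angular":[0,0,0]}]' 0
python3 - <<'E'
from h import *
s,d=wrist("w6");captop(d)
E
```

```text
t: 27.1
tcp_pos: [0.5321, -0.3563, 0.129]
tool_rot: [0.109, 0.994, 0.001, -0.001]
force: [1.0, -0.3, 0.1]
finger_gap: 1.001
gripper_force: 0.0
t 27.1 tcp [ 0.5321 -0.3563  0.129 ] yaw_y 77.5 tilt 0.15 q [-0.76  0.69  1.49  0.    0.96 -2.12] cam [ 0.455 -0.338  0.254]
top z 0.0348 circ [ 0.5343 -0.3561] 0.0273 ell [ 0.5344 -0.356 ] [0.0523 0.0535]
```

View pics/w6.png

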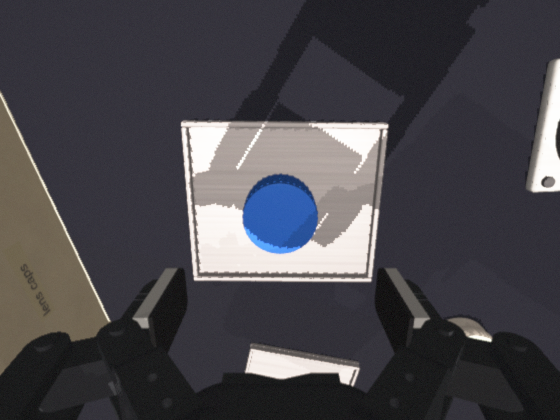

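The cap lies flat at (280,213), near the centre of the tray. Its top is at 35 mm, as expected for a 31 mm cap on a 4 mm floor, and the gripper is clear of it.

```bash
python3 -c "
from station import order
print(order.sign_off())"
```

```text
the job is handed in; nothing more can be done
None
```

The blue cap is off its jar and lies flat, open side down, near the centre of the 130x150 mm steel tray, released; I handed the job in at about 27 s, but it returned no verdict.

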